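Slide the bench power supply alongside the hot-air station

ROBOT

A 6-joint arm with a two-finger parallel gripper is mounted at the origin on the work surface. World frame = base frame: x ahead of the robot, y to its left, z up, the work surface at z = 0. Lengths are in m, angles in rad, forces in N, time in s.
With the tool pointing down it reaches from about 0.375 to 0.9 m from the base axis. Payload 3.1 kg.
Tool frame: the origin (TCP) lies at the centre of the arm's flange, where the gripper is bolted on; the fingertips stand 173 mm ahead of it and the grasp point (between the pads) lies 155 mm ahead of it; z points along the fingers, y is the line along which they close (so a half turn about z gives the same grasp; the last joint's range is limited). The gripper opens to 85 mm and grips with 20 to 120 N. Pads are 22 mm wide; open, the fingers measure 114 mm over their backs; the gripper's body (76 mm by 85 mm) begins 54 mm behind the grasp point. The pads swing forward as they close: fully open they stand 13 mm farther back than shut.
Start: joints at [-0.178, 0.527, 1.433, -0, 1.181, -0.178], TCP at [0.625, 0, 0.405] pointing down, gripper open.
Joint ranges: [-3.08, 3.08], [-0.75, 2.2], [0.22, 2.44], [-1.43, 4.57], [0, 2.65], [-2.85, 2.85]. Speed limits (rad/s): [2.79, 2.79, 3.14, 3.14, 3.14, 3.14].

INTERFACE

Orientations are given as a unit quaternion [x, y, z, w].
In Python, from station import * gives the robot as it stands.
- The arm moves only by the shell command python3 -m jog 'ROWS' [OPENING] [FORCE]. ROWS is a JSON object of lists of equal length, an entry for each row: "linear": the shift along the world's x, y, z in mm, a list of three; "turn": the turn about the world's z in units of 5 degrees (1.0 is 5 degrees). A call has 1 to 12 rows; each row shifts and turns the commanded pose from where the row before left it; what a row does not reach is not made up. A row lasts 1/8 s, in which the tool goes at most 62.5 mm and 10.7 degrees, less where a joint would pass 70% of its speed; a pose out of reach is approached as far as the arm can. A call is refused whole if a number of a shift passes 62.5 or a number of a turn 1, either way. A call with a gripper value outside its range is refused whole. OPENING is the opening, from 0 (shut) to 1 (fully open), set as the call begins (- or left out, the last holds). The fingers move at their own pace and stop on an object; FORCE is the grip in N (left out, the last holds). Time passes only in rows, so rows that do not move let the fingers close. It gives the time, the measured TCP pose, the force, the opening and the grip force at its end, in the units of the state.
- sense(): the state, without advancing time (a new reading comes with each control period).
- snapshot(name): name is "scene" or "side" or "wrist"; returns the picture (400x640x3 uint8, red, green, blue); there is no depth.
- get_calibration(name): a dict with "fx", "fy", "cx", "cy" (pixels), "dist_coeffs" ([k1, k2, p1, p2, k3] as OpenCV has them; the pictures are not rectified), "world_to_cam" (4x4, takes a point from world to camera coordinates). Camera axes: x right, y down, z forward; pixel columns grow to the right and rows downward; lengths in m; the calibration is good to about 2 mm. A picture is of the moment at which its call begins: read the wrist's pose just before it. get_calibration takes no time and is no camera call; for the wrist camera it gives the pose at the moment of the call.
- sign_off(): hands the job in; it is judged then, once.
The state is a dict: "t": time; "q": joint angles; "qd": joint speeds; "tau": joint torques, N m; "tcp_pos": TCP position; "tool_rot": TCP orientation; "force": force on the tool from outside, world axes, zero at the start; "ft_torque": the same for the moment, N m; "finger_gap": opening from 0.0 (shut) to 1.0 (fully open); "gripper_force": force on a finger pad.
Only numpy, scipy, OpenCV 4.12 (cv2) and the standard library are available. Lean on these libraries where they do the work, as an engineer would, in place of code of your own. Each camera call takes 0.05 s, during which the arm holds its last target. There are 200 camera calls.

TASK

Clear the bench by pushing the tall, narrow power supply sideways, low down near its base, with the fingers until its side meets the facing side of the hot-air station, the two standing square with their fronts roughly in line. Slide it only: it must not rock, tip or be lifted, and its carrying handle is not to be touched. Do not shove the station out of its place, and leave the board holder, bottle and jar alone.

Things in the scene. Friction and masses are not known exactly. Their poses are not given: they have to be found in the camera images.
- supply: Bench power supply: tall narrow grey sheet-metal case, dark tray along its bottom, black front with two displays, handle on top. 90 mm wide (y), 180 deep (x), case top at 165 mm; knobs stand out 15 mm in front, fins 23 mm behind. 1.4 to 2.2 kg. Origin: centre of its underside at bench height; x to its back, y to its left, z up. Starts left or right of the station, turned a few degrees.
- supply_left (a point): Point low on the supply's plain flat left side (+y), at mid depth, 25 mm above the bench, 45 mm from its middle plane. The case begins 8 mm above the bench, on small rubber feet whose outer edges lie 35 mm from the middle plane. It slides loose on the bench at roughly 7 to 20 N pushed here, and rocks over its far feet if pushed in its upper half.
- supply_right (a point): The same point on the supply's right side (-y).
- supply_handle: The black carrying handle on top of the power supply: a bar 10 mm thick and 110 mm long along the supply's x axis, 165 to 196 mm above the bench. Origin: on the middle of the case top, 165 mm above the supply's origin. Not to be touched.
- station: Hot-air station: white case, teal front, black handpiece in a rest on top. 150 mm wide (y), 180 deep (x), case top at 135 mm, 184 over the handpiece. Loose, 4 kg, takes over 18 N to shift. Origin: centre of its underside; x to its back, y to its left. Side against side, the supply's origin lies 120 mm to +y or -y of this; at the start 180 to 240 mm, fronts in line within 25 mm.
- holder: Aluminium phone-board holder with a green board clamped in it, 120 x 80 mm, 32 mm high, loose, 0.5 kg, standing on the other side of the station from the supply, about as far off. Origin: centre of the underside. Leave alone.
- bottle: White round bottle, 60 mm across, 150 mm high, beyond the instruments. Origin: centre of the underside. Leave alone.
- jar: Low yellow jar with a black lid, 52 mm across, 45 mm high, beyond the instruments. Origin: centre of the underside. Leave alone.

How it is judged:
At the end, for the whole second after the job is handed in: The power supply stands upright and at rest on the bench beside the station: their sides meet (gap at the middle under 9 mm), the cases are parallel within 4 degrees, fronts in line within 35 mm, and the station is within 15 mm of where it stood (y of supply in the frame of station between -0.129 and 0.129 m and (y of supply in the frame of station above 0.11 m or y of supply in the frame of station below -0.11 m) and x of supply in the frame of station between -0.035 and 0.035 m and angle between the x axis of supply and the x axis of station, either way round below 0.07 rad and angle between supply's own z axis and vertical below 0.03 rad and height (world z) of supply below 0.006 m and distance of station from where it was at the start of the episode below 0.015 m and linear speed of each of supply, station below 0.01 m/s); the robot touches nothing.
It fails at once if the power supply is rocked or tipped by more than about 4.5 degrees (angle between supply's own z axis and vertical above 0.08 rad).
It fails at once if the power supply is lifted off the bench (height (world z) of supply above 0.01 m).
It fails at once if the carrying handle is touched (contact force between any of the fingers, the arm and supply_handle above 0.5 N).
It fails at once if the hot-air station is shoved more than 15 mm or rocked (distance of station from where it was at the start of the episode above 0.015 m or angle between station's own z axis and vertical above 0.08 rad).
It fails at once if the board holder, bottle or jar is disturbed (moved more than 15 mm) (distance of any of holder, bottle, jar from where it was at the start of the episode above 0.015 m).
It also fails if it takes over 58 s, if anything falls off the work surface, if the arm or the gripper's body presses on something with over 40 N, if the wrist force passes 120 N, or if a joint passes its speed limit or range.

## Working session

There is one attempt and no reset: what is moved stays moved. The work goes in short steps, Python scripts to look and compute and a shell command to move; the robot and the scene stay as the last step left them, time stands still between calls to the robot, and variables do not carry over. Pictures are saved under pics/ and viewed, at most 10 in all, crops included, and the job is handed in when it is done.

```bash
mkdir -p pics; python3 - <<'E'
from station import *
import cv2,json
for n in("scene","side"):
    im=snapshot(n); cv2.imwrite(f"pics/{n}0.png",im[:,:,::-1]); c=get_calibration(n); print(n,c)
s=sense();print(s["t"],s["tool_rot"])
E
```

```text
scene {'fx': 363.0637146086391, 'fy': 363.0637146086391, 'cx': 321.81148489752906, 'cy': 199.98352000212677, 'dist_coeffs': array([-0.07850439,  0.        ,  0.        ,  0.        ,  0.        ]), 'world_to_cam': array([[ 0.96871305,  0.2481421 , -0.00453089, -0.61934827],
       [ 0.2339436 , -0.91907461, -0.3171313 , -0.09618338],
       [-0.08285785,  0.30614925, -0.94837082,  1.00894743],
       [ 0.        ,  0.        ,  0.        ,  1.        ]])}
side {'fx': 396.6837302242909, 'fy': 396.6837302242909, 'cx': 317.30017604481395, 'cy': 201.3038966323335, 'dist_coeffs': array([-0.02710453,  0.        ,  0.        ,  0.        ,  0.        ]), 'world_to_cam': array([[-0.99660377, -0.08222505,  0.00446757,  0.66357612],
       [-0.07911685,  0.94106372, -0.32884586,  0.07044492],
       [ 0.0228351 , -0.32808248, -0.94437304,  0.99014581],
       [ 0.        ,  0.        ,  0.        ,  1.        ]])}
0.1 [ 7.07101958e-01  7.07110910e-01 -5.79279372e-04 -8.03601113e-04]
```

View pics/scene0.png

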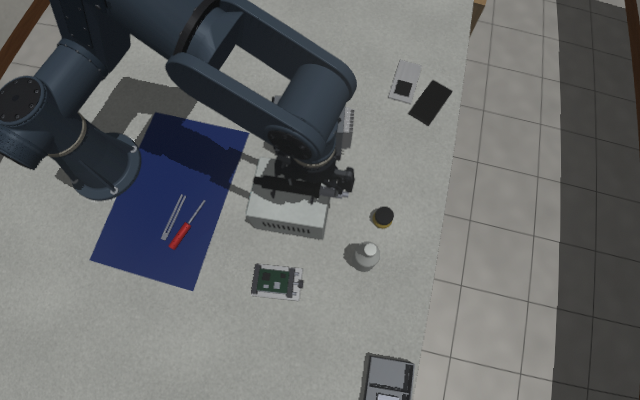

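View pics/side0.png

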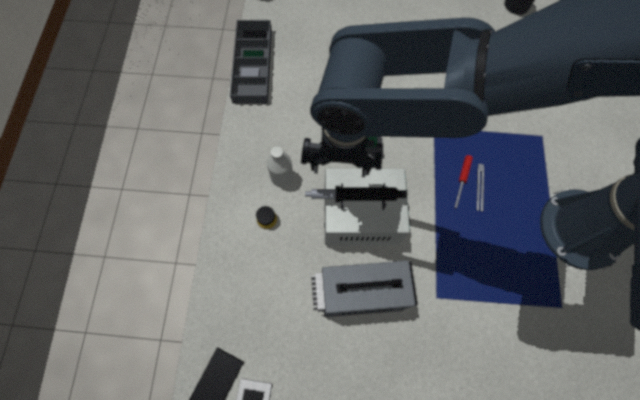

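The supply (side image, about (368,287)) stands on the +y side of the station (368,205). The holder is on the -y side. I'll enlarge the side view for corner readings.

```bash
python3 - <<'E'
import cv2
im=cv2.imread("pics/side0.png")[160:325,295:430]
cv2.imwrite("pics/c1.png",cv2.resize(im,None,fx=3.6,fy=3.6,interpolation=cv2.INTER_CUBIC))
E
```

```text
(no output)
```

View pics/c1.png

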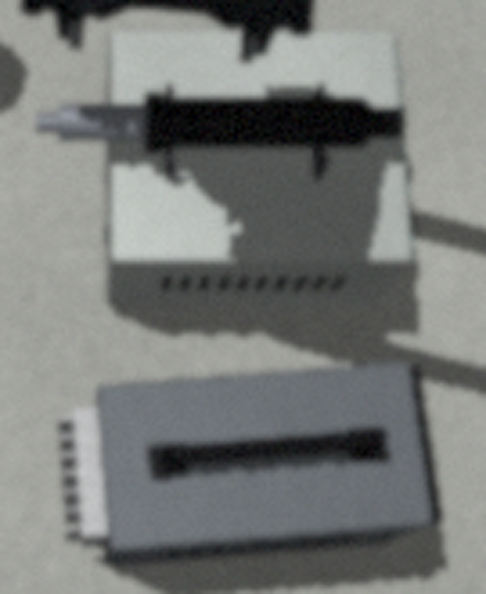

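Station top corners (crop): (109,32), (393,32), (409,262), (110,262). Supply top corners: (98,388), (413,366), (436,523), (107,549). Next I fit the poses.

```bash
cat >h.py <<'E'
import numpy as np,cv2
from scipy.optimize import least_squares
from station import *
def fit(cam,px,w,d,z,g):
    c=get_calibration(cam);K=np.array([[c["fx"],0,c["cx"]],[0,c["fy"],c["cy"]],[0,0,1]]);T=c["world_to_cam"]
    L=np.array([[d/2,-w/2],[-d/2,-w/2],[-d/2,w/2],[d/2,w/2]]) # back-right, front-right, front-left, back-left
    def f(p):
        cs,s=np.cos(p[2]),np.sin(p[2]);P=np.c_[L@np.array([[cs,s],[-s,cs]])+p[:2],np.full(4,z)]
        return (cv2.projectPoints(P,cv2.Rodrigues(T[:3,:3])[0],T[:3,3],K,c["dist_coeffs"])[0].reshape(-1,2)-px).ravel()
    r=least_squares(f,g);return r.x,np.round(r.fun,1)
def rel(s,t):
    d=s[:2]-t[:2];c,n=np.cos(t[2]),np.sin(t[2]);return [c*d[0]+n*d[1],-n*d[0]+c*d[1],np.degrees(s[2]-t[2])]
E
python3 - <<'E'
from h import *
o=np.array([295,160])
A=lambda l:np.array(l)/3.6+o
t,e=fit("side",A([(109,32),(393,32),(409,262),(110,262)]),.15,.18,.135,[.6,0,0]);print(t,e)
s,e=fit("side",A([(98,388),(413,366),(436,523),(107,549)]),.09,.18,.165,[.6,.2,0]);print(s,e)
print(rel(s,t))
E
```

```text
[0.55804645 0.01592532 0.08097111] [-0.5 -0.5  0.2 -0.2  0.7  0.3 -0.5  0.2]
[0.54876032 0.20671708 0.15264583] [-1.2 -1.   0.6 -1.2  0.9  1.1 -0.2  0.8]
[np.float64(0.006176043987056545), np.float64(0.19091775004110412), np.float64(4.106659457086188)]
```

```bash
python3 -m jog '{"linear":[[0,0,30],[-9,31,0],[-9,31,0],[-9,31,0],[-9,31,0],[-9,31,0],[-9,31,0],[-9,31,0],[-9,31,0],[-9,31,0],[-9,31,0],[-7,30,0]],"turn":[-1,-1,-1,-1,-1,-1,-1,-1,-1,-1,-1,-1]}' 1
python3 -m jog '{"linear":[[0,0,-30],[0,0,-30],[0,0,-30],[0,0,-30],[0,0,-30],[0,0,0]],"turn":[-1,-1,-1,-1,-0.3,0]}'
python3 - <<'E'
from h import *
from scipy.spatial.transform import Rotation as R
s=sense();print(s["tcp_pos"],R.from_quat(s["tool_rot"]).as_matrix().round(3),s["q"],s["force"])
a=snapshot("side")[160:400,230:490];b=snapshot("scene")[50:290,180:440]
cv2.imwrite("pics/c2.png",cv2.resize(np.vstack([b])[:,:,::-1],None,fx=2.4,fy=2.4,interpolation=cv2.INTER_CUBIC))
cv2.imwrite("pics/c3.png",cv2.resize(a[:,:,::-1],None,fx=2.4,fy=2.4,interpolation=cv2.INTER_CUBIC))
E
```

```text
t: 1.6
tcp_pos: [0.5274, 0.341, 0.4341]
tool_rot: [0.966, 0.258, -0.001, 0.0]
force: [0.3, -0.2, -0.4]
finger_gap: 0.999
gripper_force: 0.0
t: 2.35
tcp_pos: [0.5269, 0.3395, 0.2819]
tool_rot: [0.997, 0.074, -0.003, 0.001]
force: [0.2, -0.6, 0.4]
finger_gap: 1.001
gripper_force: 0.0
[0.52686419 0.33952809 0.28187482] [[ 0.989  0.148 -0.006]
 [ 0.148 -0.989 -0.003]
 [-0.007  0.002 -1.   ]] [3.94414226e-01 6.83205417e-01 1.52601922e+00 2.99590274e-05
 9.39374897e-01 1.81657845e+00] [ 0.24847319 -0.60195638  0.37662853]
```

View pics/c2.png

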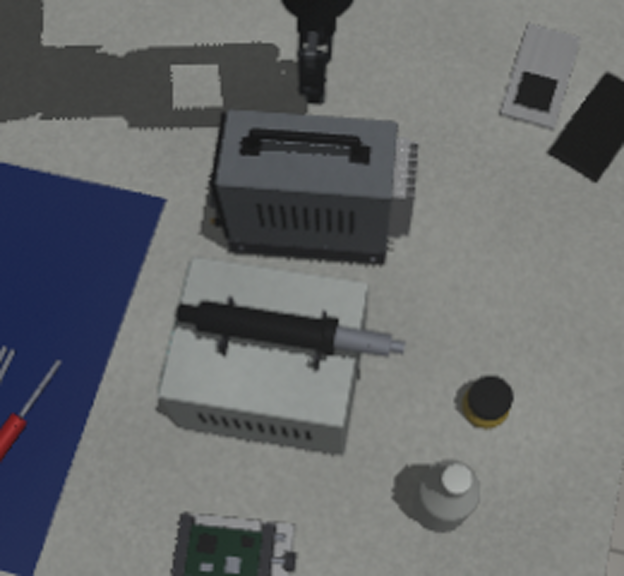

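View pics/c3.png

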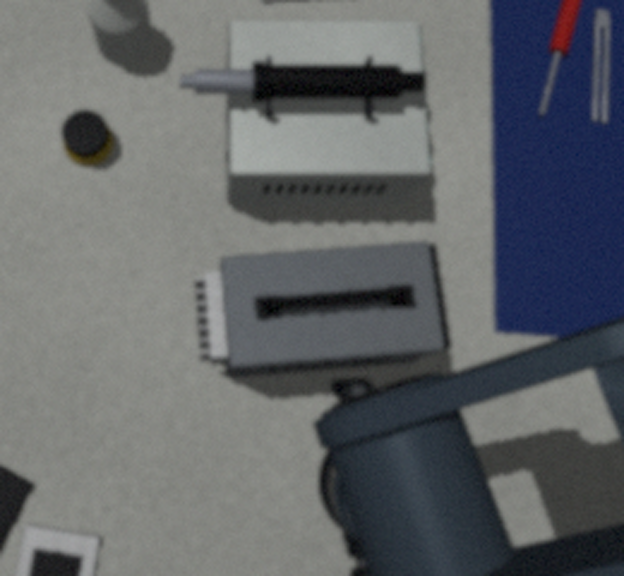

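c2 (scene): the gripper finger, tip near (312,97), is behind the supply's left face. Supply top corners are (396,121), (228,112), (219,186), (397,189), and station top corners (367,282), (192,260), (163,401), (345,425). c3 (side): station corners (232,22), (421,25), (430,174), (230,174), and supply corners (222,258), (434,243), (447,347), (229,368).

```bash
python3 - <<'E'
from h import *
for cam,o,S,P in(("side",(230,160),[(232,22),(421,25),(430,174),(230,174)],[(222,258),(434,243),(447,347),(229,368)]),
 ("scene",(180,50),[(345,425),(163,401),(192,260),(367,282)],[(397,189),(219,186),(228,112),(396,121)])):
    A=lambda l:np.array(l)/2.4+o
    t,e=fit(cam,A(S),.15,.18,.135,[.6,0,0]);s,e2=fit(cam,A(P),.09,.18,.165,[.6,.2,0]);print(t,e,s,e2,rel(s,t))
    c=get_calibration(cam);K=np.array([[c["fx"],0,c["cx"]],[0,c["fy"],c["cy"]],[0,0,1]]);T=c["world_to_cam"]
    R=cv2.Rodrigues(T[:3,:3])[0]
    p=sense()["tcp_pos"]-[0,.002,.160]
    for d in (.03,.0425,.057,.07):print((cv2.projectPoints(p+np.array([.15*d,-.989*d,0]),R,T[:3,3],K,c["dist_coeffs"])[0].ravel()-o)*2.4)
E
```

```text
[0.55613407 0.01641498 0.0703856 ] [-0.7 -0.9  0.2 -1.1  0.7  1.3 -0.2  0.3] [0.54767493 0.20637881 0.15866668] [-1.  -0.5 -0.2 -1.1  1.4  1.4 -0.2  0.1] [np.float64(0.00492148601889421), np.float64(0.19008837381775662), np.float64(5.0581331418391775)]
[340.17264969 435.17338062]
[338.50844831 419.33612628]
[336.59573531 401.15154122]
[334.89698974 385.01687841]
[0.56303736 0.01335018 0.11132089] [ 1.4  0.9 -1.5  0.2 -0.8 -0.8  0.9 -0.6] [0.55518123 0.2080166  0.20852355] [ 0.7  1.9 -1.1  0.6 -1.4 -0.7  1.8 -2.2] [np.float64(0.013818211261668798), np.float64(0.19433422224224933), np.float64(5.569302128184309)]
[315.21215952  89.13229141]
[313.93731091  98.74238272]
[312.4439745  110.01178174]
[311.09177523 120.22750191]
```

```bash
python3 -m jog '{"linear":[[0,0,-30],[0,0,-30],[0,0,-20],[0,-4,0],[0,0,0]],"turn":[0,0,0,0.2,0]}'
python3 - <<'E'
from h import *
b=snapshot("scene")[40:140,250:370];a=snapshot("wrist")
cv2.imwrite("pics/c4.png",np.vstack([cv2.resize(b[:,:,::-1],None,fx=4,fy=4,interpolation=cv2.INTER_CUBIC)]))
cv2.imwrite("pics/c5.png",a[:,:,::-1])
E
```

```text
t: 3.08
tcp_pos: [0.5286, 0.336, 0.2059]
tool_rot: [0.997, 0.083, 0.001, -0.0]
force: [0.5, 1.2, -0.1]
finger_gap: 1.004
gripper_force: 0.0
```

View pics/c4.png

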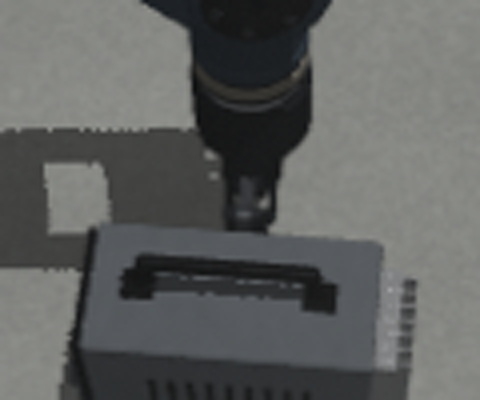

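View pics/c5.png

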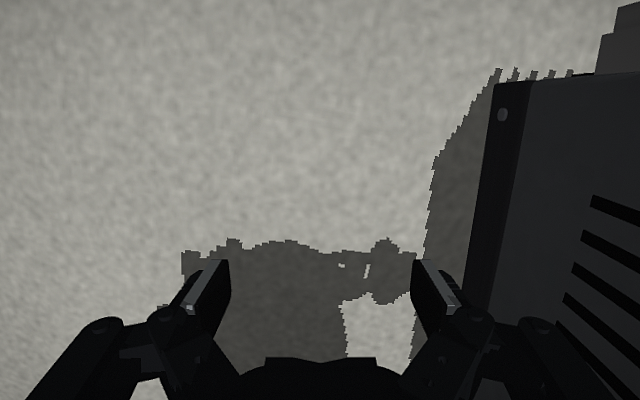

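The wrist view shows the fingertip at about (415–445,262) and the knuckle linkage bulging out to about (565,330). The supply's left base edge runs from (495,85) to (463,300). I need to know how far the knuckle sticks out before making contact.

```bash
python3 - <<'E'
from h import *
from scipy.spatial.transform import Rotation as Ro
s=sense();R=Ro.from_quat(s["tool_rot"]).as_matrix();p=s["tcp_pos"]
c=get_calibration("wrist");K=np.array([[c["fx"],0,c["cx"]],[0,c["fy"],c["cy"]],[0,0,1]]);T=c["world_to_cam"];W=np.linalg.inv(T)
print("cam in tool",R.T@(W[:3,3]-p),(R.T@W[:3,:3]).round(2))
def ray(uv):
    u=cv2.undistortPoints(np.array([[uv]],float),K,c["dist_coeffs"]).ravel();return R.T@(W[:3,3]-p),R.T@W[:3,:3]@np.array([*u,1])
for n,uv,xs in(("tip inner",(413,262),(.011,)),("tip outer",(432,260),(.011,)),("finger outer low",(490,312),(.011,0)),("knuckle out",(553,322),(.015,.011,.005)),("knuckle in",(520,322),(.015,.011)),("kn far out",(600,372),(.015,.011,0)),("left kn",(90,320),(.011,)),("left far",(28,398),(.011,))):
    o,d=ray(uv)
    for x in xs:print(n,x,(o+d*(x-o[0])/d[0]).round(4))
for uv in((495,85),(463,300)):
    o,d=ray(uv);o=R@o+p;d=R@d
    for z in(0.008,):print("edge",uv,(o+d*(z-o[2])/d[2]).round(4))
E
```

```text
cam in tool [ 0.0785643  -0.0005266   0.03234468] [[-0.   -0.95 -0.31]
 [ 1.   -0.   -0.  ]
 [-0.   -0.31  0.95]]
tip inner 0.011 [0.011  0.0402 0.1545]
tip outer 0.011 [0.011  0.0492 0.1562]
finger outer low 0.011 [0.011  0.0567 0.1197]
finger outer low 0 [0.     0.0661 0.1339]
knuckle out 0.015 [0.015  0.0705 0.1091]
knuckle out 0.011 [0.011  0.0749 0.1139]
knuckle out 0.005 [0.005  0.0816 0.1211]
knuckle in 0.015 [0.015  0.0602 0.1095]
knuckle in 0.011 [0.011  0.064  0.1143]
kn far out 0.015 [0.015  0.0695 0.0898]
kn far out 0.011 [0.011  0.0739 0.0934]
kn far out 0 [-0.      0.086   0.1034]
left kn 0.011 [ 0.011  -0.0759  0.115 ]
left far 0.011 [ 0.011  -0.0717  0.0856]
edge (495, 85) [0.629 0.264 0.008]
edge (463, 300) [0.5042 0.2421 0.008 ]
```

The linkage bulges to about 70 mm from the axis, 48 mm or more above the tip, so it will touch first. I'll run the tips as low as possible to keep the contact low, feel for the bench, then push slowly.

```bash
python3 -m jog '{"linear":[[3,0,-10],[1,0,-10],[0,0,-5],[0,0,0]],"turn":[0,0,0,0]}'
python3 -m jog '{"linear":[[0,0,-2],[0,0,-2],[0,0,-1],[0,0,0]],"turn":[0,0,0,0]}'
python3 -m jog '{"linear":[[0,0,-2],[0,0,-1],[0,0,0]],"turn":[0,0,0]}'
python3 -m jog '{"linear":[[0,0,-2],[0,0,-1],[0,0,0]],"turn":[0,0,0]}'
```

```text
t: 3.68
tcp_pos: [0.5317, 0.3359, 0.1788]
tool_rot: [0.997, 0.083, -0.001, 0.0]
force: [0.1, -0.2, 0.4]
finger_gap: 0.998
gripper_force: 0.0
t: 4.18
tcp_pos: [0.532, 0.336, 0.1747]
tool_rot: [0.997, 0.083, 0.0, -0.0]
force: [0.2, -0.4, 0.4]
finger_gap: 1.0
gripper_force: 0.0
t: 4.55
tcp_pos: [0.5319, 0.336, 0.1716]
tool_rot: [0.997, 0.083, -0.0, 0.0]
force: [-0.5, 0.2, 0.1]
finger_gap: 1.001
gripper_force: 0.0
t: 4.92
tcp_pos: [0.5319, 0.336, 0.1686]
tool_rot: [0.997, 0.083, -0.0, 0.0]
force: [-0.3, -0.1, -0.6]
finger_gap: 1.0
gripper_force: 0.0
```

```bash
for i in 1; do python3 -m jog '{"linear":[[0,0,-2],[0,0,0]],"turn":[0,0]}'; done
python3 -m jog '{"linear":[[0,0,-2],[0,0,0]],"turn":[0,0]}'
python3 -m jog '{"linear":[[1,-6,0],[1,-3,0],[0,-2,0],[0,0,0]],"turn":[0,0,0,0]}'
```

```text
t: 5.18
tcp_pos: [0.5319, 0.336, 0.1665]
tool_rot: [0.997, 0.083, -0.0, 0.0]
force: [-0.5, 0.2, 0.2]
finger_gap: 1.0
gripper_force: 0.0
t: 5.42
tcp_pos: [0.5319, 0.336, 0.1645]
tool_rot: [0.997, 0.083, -0.0, 0.0]
force: [-0.6, 0.2, 0.5]
finger_gap: 1.0
gripper_force: 0.0
t: 5.92
tcp_pos: [0.5341, 0.325, 0.1648]
tool_rot: [0.997, 0.083, 0.0, -0.0]
force: [0.7, 0.3, -0.0]
finger_gap: 0.999
gripper_force: 0.0
```

```bash
python3 -m jog '{"linear":[[0,-2,0],[0,-1,0],[0,0,0]],"turn":[0,0,0]}'
python3 -m jog '{"linear":[[0,-1,0],[0,-1,0],[0,0,0]],"turn":[0,0,0]}'
python3 -m jog '{"linear":[[0,-1,0],[0,-1,0],[0,0,0]],"turn":[0,0,0]}'
python3 -m jog '{"linear":[[0,-1,0],[0,-1,0],[0,0,0]],"turn":[0,0,0]}'
```

```text
t: 6.3
tcp_pos: [0.5341, 0.3239, 0.1654]
tool_rot: [0.997, 0.083, 0.001, -0.002]
force: [-0.3, 8.7, 0.8]
finger_gap: 1.004
gripper_force: 0.0
t: 6.68
tcp_pos: [0.5341, 0.322, 0.1653]
tool_rot: [0.997, 0.083, 0.001, -0.002]
force: [-0.8, 9.5, 0.6]
finger_gap: 1.002
gripper_force: 0.0
t: 7.05
tcp_pos: [0.5341, 0.32, 0.1654]
tool_rot: [0.997, 0.083, 0.002, -0.002]
force: [-0.4, 9.6, 1.0]
finger_gap: 1.002
gripper_force: 0.0
t: 7.42
tcp_pos: [0.5342, 0.318, 0.1653]
tool_rot: [0.997, 0.083, 0.002, -0.002]
force: [-1.0, 9.2, 1.1]
finger_gap: 1.0
gripper_force: 0.0
```

```bash
cat >>h.py <<'E'
def track(name):
    b=snapshot("scene")[50:290,180:440]
    n=cv2.resize(b[:,:,::-1],None,fx=2.4,fy=2.4,interpolation=cv2.INTER_CUBIC);cv2.imwrite(name,n)
    g=[cv2.cvtColor(i,cv2.COLOR_BGR2GRAY) for i in(cv2.imread("pics/c2.png"),n)]
    p=np.float32([(397,189),(219,186),(232,250),(384,262),(260,215),(350,222),(250,145),(360,155), (345,425),(163,401),(192,260),(367,282)]).reshape(-1,1,2)
    q,st,e=cv2.calcOpticalFlowPyrLK(g[0],g[1],p,None,winSize=(25,25),maxLevel=4)
    c=get_calibration("scene");K=np.array([[c["fx"],0,c["cx"]],[0,c["fy"],c["cy"]],[0,0,1]]);T=c["world_to_cam"];W=np.linalg.inv(T)
    z=[.165,.165,.008,.008,.12,.12,.19,.19]+[.135]*4
    def w(p,z):
        u=cv2.undistortPoints(np.array([[p/2.4+[180,50]]]),K,c["dist_coeffs"]).ravel();d=W[:3,:3]@[*u,1];o=W[:3,3];return (o+d*(z-o[2])/d[2])[:2]
    for a,b_,zz,er in zip(p.reshape(-1,2).astype(float),q.reshape(-1,2).astype(float),z,e.ravel()):print(zz,((w(b_,zz)-w(a,zz))*1000).round(1),er.round(1))
E
python3 - <<'E'
from h import *
s=sense();print(s["ft_torque"],s["force"]);track("pics/t1.png")
E
```

```text
[ 0.9096075   0.11708045 -0.01219229] [-0.99586876  9.16874856  1.13533731]
0.165 [ 0.6 -6.2] 3.9
0.165 [ 0.6 -7.1] 3.2
0.008 [ 0.1 -6.8] 6.0
0.008 [ 0.4 -6.1] 2.9
0.12 [ 0.8 -7. ] 1.3
0.12 [ 0.6 -6.3] 1.5
0.19 [ 0.6 -6.7] 3.8
0.19 [ 0.5 -6.5] 3.6
0.135 [-0.  -0.1] 0.8
0.135 [ 0.1 -0. ] 0.7
0.135 [-0. -0.] 0.8
0.135 [-0.  -0.2] 2.4
```

```bash
python3 -m jog '{"linear":[[0,3,0],[0,3,0],[6,0,0],[6,0,0],[0,-1,0],[0,-1,0],[0,-1,0],[0,-1,0],[0,-1,0],[0,-1,0]],"turn":[0,0,-0.5,-0.5,0,0,0,0,0,0]}'
python3 -m jog '{"linear":[[0,-2,0],[0,-2,0],[0,-2,0],[0,-2,0],[0,-2,0],[0,-2,0],[0,-2,0],[0,-2,0],[0,-2,0],[0,0,0]],"turn":[0,0,0,0,0,0,0,0,0,0]}'
python3 - <<'E'
from h import *
track("pics/t2.png")
E
```

```text
t: 8.72
tcp_pos: [0.5463, 0.3178, 0.1653]
tool_rot: [0.999, 0.04, 0.002, -0.002]
force: [0.5, 8.0, 0.0]
finger_gap: 1.0
gripper_force: 0.0
t: 9.98
tcp_pos: [0.5462, 0.2995, 0.1652]
tool_rot: [0.999, 0.04, 0.002, -0.001]
force: [1.1, 7.6, 0.4]
finger_gap: 1.001
gripper_force: 0.0
0.165 [ -0.5 -28.7] 4.4
0.165 [ -0.4 -27. ] 4.3
0.008 [-33.6 -11.2] 18.7
0.008 [ -1.  -27.8] 5.9
0.12 [ -0.9 -27.1] 1.4
0.12 [ -1.1 -27.9] 1.3
0.19 [ -0.6 -26. ] 4.0
0.19 [ -0.4 -27.7] 2.2
0.135 [-0.  -0.1] 1.0
0.135 [ 0.1 -0. ] 1.0
0.135 [-1.   2.1] 14.8
0.135 [  0.6 -11.5] 16.1
```

```bash
python3 -m jog '{"linear":[[0,4,0],[5,3,0],[5,0,0],[0,-3,0],[0,-3,0],[0,-1,0],[0,-1,0],[0,-2,0],[0,-2,0],[0,-2,0],[0,-2,0],[0,-2,0]],"turn":[0,0,0,0,0,0,0,0,0,0,0,0]}'
python3 -m jog '{"linear":[[0,-2,0],[0,-2,0],[0,-2,0],[0,-2,0],[0,-2,0],[0,-2,0],[0,-2,0],[0,0,0]],"turn":[0,0,0,0,0,0,0,0]}'
python3 - <<'E'
from h import *
track("pics/t3.png")
E
```

```text
t: 11.52
tcp_pos: [0.5568, 0.2884, 0.1653]
tool_rot: [0.999, 0.039, 0.002, -0.002]
force: [1.8, 7.5, 0.4]
finger_gap: 1.002
gripper_force: 0.0
t: 12.52
tcp_pos: [0.5568, 0.2743, 0.1653]
tool_rot: [0.999, 0.039, 0.002, -0.001]
force: [1.7, 7.8, -0.8]
finger_gap: 1.002
gripper_force: 0.0
0.165 [-29.7   0.6] 20.6
0.165 [ -4.4 -48.1] 6.8
0.008 [-39.5 -13.4] 20.4
0.008 [ 13.4 -18.9] 10.2
0.12 [  3.3 -43.2] 8.2
0.12 [  4.3 -48.1] 6.2
0.19 [51.9 24.9] 15.5
0.19 [-25.4  77.1] 16.8
0.135 [-0.  -0.1] 1.2
0.135 [ 0.1 -0. ] 1.3
0.135 [-2.5  3. ] 33.1
0.135 [ 0.7 -7.3] 33.0
```

View pics/t3.png

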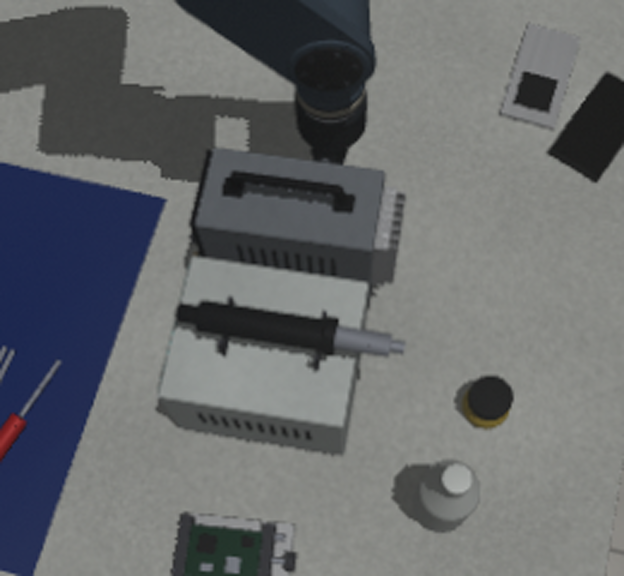

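The scene shows the supply sliding upright. Its top corners are (379,250), (197,228), (212,151), (385,172), nearly parallel to the station, and the station has not moved.

```bash
python3 - <<'E'
from h import *
A=lambda l:np.array(l)/2.4+(180,50)
t,e=fit("scene",A([(345,425),(163,401),(192,260),(367,282)]),.15,.18,.135,[.6,0,0])
s,e=fit("scene",A([(379,250),(197,228),(212,151),(385,172)]),.09,.18,.165,[.6,.2,0]);print(s,e,rel(s,t))
E
```

```text
[0.55325652 0.15096715 0.1197311 ] [-0.2  0.4 -1.1  0.7 -0.4 -0.4  1.7 -0.9] [np.float64(0.0055677321846524935), np.float64(0.1378517223186106), np.float64(0.4818693085992676)]
```

```bash
python3 -m jog '{"linear":[[0,4,0],[-5,3,0],[-6,0,0],[0,-3,0],[0,-3,0],[0,-1,0],[0,-1,0],[0,-2,0],[0,-2,0],[0,-2,0],[0,-1,0],[0,0,0]],"turn":[0,0,0,0,0,0,0,0,0,0,0,0]}'
python3 -m jog '{"linear":[[0,-1,0],[0,-1,0],[0,-1,0],[0,0,0]],"turn":[0,0,0,0]}'
python3 -m jog '{"linear":[[0,-1,0],[0,-1,0],[0,0,0]],"turn":[0,0,0]}'
```

```text
t: 14.08
tcp_pos: [0.5457, 0.2665, 0.1653]
tool_rot: [0.999, 0.039, 0.002, -0.002]
force: [0.7, 8.1, 0.2]
finger_gap: 1.002
gripper_force: 0.0
t: 14.58
tcp_pos: [0.5458, 0.2636, 0.1654]
tool_rot: [0.999, 0.039, 0.002, -0.002]
force: [0.5, 9.0, 0.8]
finger_gap: 1.003
gripper_force: 0.0
t: 14.95
tcp_pos: [0.5458, 0.2616, 0.1653]
tool_rot: [0.999, 0.039, 0.002, -0.002]
force: [0.3, 9.1, 1.0]
finger_gap: 0.996
gripper_force: 0.0
```

```bash
python3 -m jog '{"linear":[[0,-1,0],[0,0,0]],"turn":[0,0]}' | grep -E 'tcp|force: \['
python3 -m jog '{"linear":[[0,-1,0],[0,0,0]],"turn":[0,0]}'| grep -E 'tcp|force: \['
python3 -m jog '{"linear":[[0,-1,0],[0,0,0]],"turn":[0,0]}'| grep -E 'tcp|force: \['
```

```text
tcp_pos: [0.5458, 0.2606, 0.1653]
force: [-0.4, 8.8, 1.2]
tcp_pos: [0.5458, 0.2596, 0.1654]
force: [-0.2, 8.9, 0.7]
tcp_pos: [0.5458, 0.2586, 0.1654]
force: [1.2, 8.0, 1.6]
```

```bash
python3 -m jog '{"linear":[[0,-1,0],[0,0,0]],"turn":[0,0]}' | grep -E 'tcp|force: \['
python3 -m jog '{"linear":[[0,-1,0],[0,0,0]],"turn":[0,0]}'| grep -E 'tcp|force: \['
```

```text
tcp_pos: [0.5458, 0.2576, 0.1654]
force: [-1.1, 8.7, 1.2]
tcp_pos: [0.5458, 0.2566, 0.1653]
force: [0.3, 8.6, 0.3]
```

```bash
python3 - <<'E'
from h import *
track("pics/t4.png")
E
```

```text
0.165 [-29.3 -16.6] 20.6
0.165 [-115.6   28.3] 23.6
0.008 [-45.  -13.8] 20.0
0.008 [ 14. -38.] 10.3
0.12 [ 8.7 14.5] 19.2
0.12 [-19.8   5.4] 17.0
0.19 [42.4  7.7] 15.9
0.19 [-37.   52.9] 18.1
0.135 [-0.  -0.1] 1.2
0.135 [ 0.1 -0.1] 1.2
0.135 [-5.   6.3] 43.6
0.135 [ 1.1 -1.6] 48.8
```

View pics/t4.png

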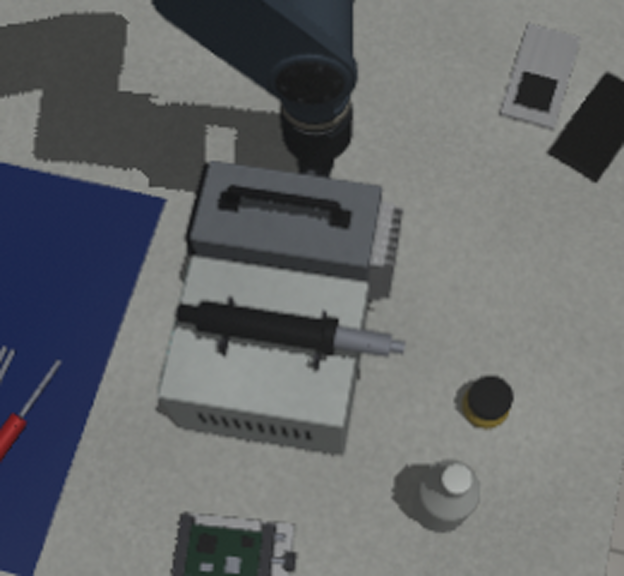

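Supply top corners are now about (374,265), (191,243), (208,164), (381,187). It is parallel to the station and almost touching it, and the station has not moved.

```bash
python3 - <<'E'
from h import *
A=lambda l:np.array(l)/2.4+(180,50)
t,e=fit("scene",A([(345,425),(163,401),(192,260),(367,282)]),.15,.18,.135,[.6,0,0])
s,e=fit("scene",A([(374,265),(191,243),(208,164),(381,187)]),.09,.18,.165,[.6,.2,0]);print(s,e,rel(s,t))
E
python3 -m jog '{"linear":[[0,-1,0],[0,0,0]],"turn":[0,0]}' | grep -E 'tcp|force: \['
python3 -m jog '{"linear":[[0,-1,0],[0,0,0]],"turn":[0,0]}' | grep -E 'tcp|force: \['
```

```text
[0.55297298 0.13443151 0.11276131] [-0.1  0.7 -1.   0.4 -0.7 -0.3  1.7 -1.1] [np.float64(0.003448978443419971), np.float64(0.12144992586069721), np.float64(0.08252993504915236)]
tcp_pos: [0.5458, 0.2556, 0.1653]
force: [-0.4, 8.2, 0.1]
tcp_pos: [0.5458, 0.2546, 0.1653]
force: [0.4, 8.9, 0.9]
```

```bash
python3 -m jog '{"linear":[[0,-1,0],[0,0,0]],"turn":[0,0]}' | grep -E 'tcp|force: \['
python3 -m jog '{"linear":[[0,-1,0],[0,0,0]],"turn":[0,0]}' | grep -E 'tcp|force: \['
```

```text
tcp_pos: [0.5455, 0.2537, 0.165]
force: [0.2, 8.6, -1.8]
tcp_pos: [0.5455, 0.2535, 0.1651]
force: [-0.0, 13.7, -1.0]
```

The force jumped and the TCP stopped, so the sides have met. I'll back off straight out and check.

```bash
python3 -m jog '{"linear":[[0,3,0],[0,5,0],[-1,15,0],[-2,30,0],[-2,30,0],[0,0,40],[0,0,0],[0,0,0]],"turn":[0,0,0,0,0,0,0,0]}'
python3 - <<'E'
from h import *
track("pics/t5.png")
b=cv2.imread("pics/t5.png");a=snapshot("side")[:,:,::-1]
a=cv2.resize(a[150:320,300:430],None,fx=3,fy=3,interpolation=cv2.INTER_CUBIC)
b=cv2.resize(b[140:460,140:420],None,fx=1.4,fy=1.4)
h=510;c=np.zeros((h,a.shape[1]+b.shape[1],3),np.uint8);c[:a.shape[0],:a.shape[1]]=a;c[:b.shape[0],a.shape[1]:]=b
cv2.imwrite("pics/t6.png",c);print(a.shape,b.shape)
E
```

```text
t: 18.25
tcp_pos: [0.5397, 0.3342, 0.2046]
tool_rot: [0.999, 0.039, -0.0, 0.0]
force: [-0.3, 0.7, 0.2]
finger_gap: 0.999
gripper_force: 0.0
0.165 [-31.8 -17.6] 20.9
0.165 [ -4.3 -65.6] 8.7
0.008 [-46.1 -14.4] 21.2
0.008 [ 13.9 -40.9] 10.6
0.12 [56.7 16.2] 17.4
0.12 [-21.    6.4] 17.4
0.19 [25.5 34.1] 31.0
0.19 [-40.4   8. ] 11.9
0.135 [-0.   0.1] 0.9
0.135 [-0.1  0. ] 0.7
0.135 [-2.7  4.1] 44.2
0.135 [ 1.2 -7.6] 39.2
(510, 390, 3) (448, 392, 3)
```

View pics/t6.png

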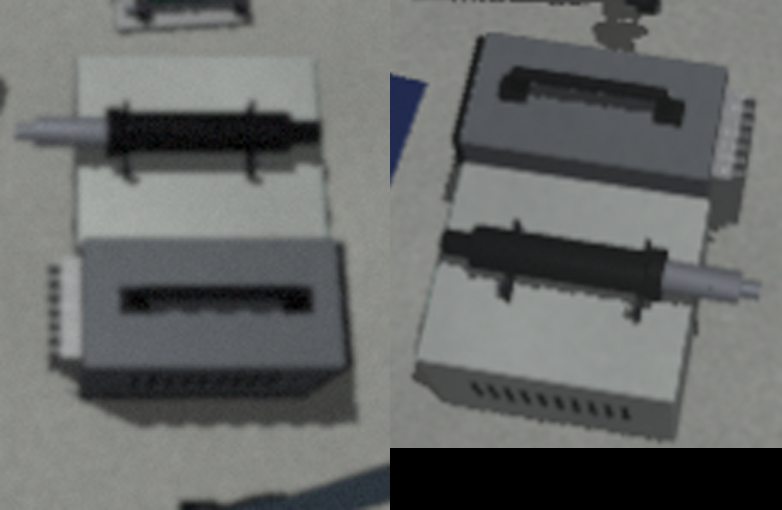

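Both views show the supply upright and flush against the station. Final numeric check with the corners read from each:

```bash
python3 - <<'E'
from h import *
A=lambda l:np.array(l)/3+(300,150)
t,e=fit("side",A([(78,57),(316,60),(327,239),(78,241)]),.15,.18,.135,[.6,0,0])
s,e=fit("side",A([(82,242),(337,242),(348,367),(82,369)]),.09,.18,.165,[.6,.2,0]);print(t,s,e,rel(s,t))
B=lambda l:((np.array(l)-(390,0))/1.4+(140,140))/2.4+(180,50)
t,e=fit("scene",B([(676,400),(417,362),(457,165),(708,200)]),.15,.18,.135,[.6,0,0])
s,e=fit("scene",B([(714,180),(458,148),(483,36),(727,68)]),.09,.18,.165,[.6,.2,0]);print(t,s,e,rel(s,t))
E
```

```text
[0.55667779 0.01307835 0.07623516] [0.5466545  0.13612851 0.08586213] [-1.2 -0.8  1.  -1.1  1.   1.  -0.7  0.7] [np.float64(-0.0006225099727320688), np.float64(0.12345615428917855), np.float64(0.5515845799695938)]
[0.56090025 0.01351719 0.10315832] [0.55203958 0.13146198 0.1080581 ] [ 0.2  0.5 -0.8  0.1 -0.7 -0.2  1.3 -0.6] [np.float64(0.003331860360963612), np.float64(0.11823021265901493), np.float64(0.2807368912815388)]
```

```bash
python3 -c "
from station import *
print(sign_off())"
```

```text
the job is handed in; nothing more can be done
None
```

I slid the power supply against the hot-air station and handed the job in. By my camera measurements the sides meet within about 4 mm, the cases are parallel within 0.6° and the fronts are in line within 4 mm, with no tilt or station movement seen. The gripper's knuckle touched first, so the push was at about 58 mm above the bench instead of 25 mm, and sign-off gave no verdict.

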